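Empty the covered scoop caddy into the tote and clip it back on the bench rail

ROBOT

A 7-joint arm with a two-finger parallel gripper is mounted at the origin on the work surface. World frame = base frame: x ahead of the robot, y to its left, z up, the work surface at z = 0. Lengths are in m, angles in rad, forces in N, time in s.
With the tool pointing down it reaches from about 0.425 to 0.875 m from the base axis. Payload 9.9 kg.
Tool frame: the origin (TCP) lies on the centre line of the jaws, within the pads' length; the fingertips stand 8 mm ahead of it and the grasp point (between the pads) lies 11 mm behind it (bot.tip_reach is the distance from the TCP to the fingertips, in m); z points along the fingers, x is the direction in which the jaws open and shut, and the axes are right-handed (so a half turn about z gives the same grasp; the last joint's range is limited). The gripper opens to 85 mm and grips with 20 to 120 N. Pads are 22 mm wide; open, the fingers measure 114 mm over their backs; the gripper's body (76 mm by 85 mm) begins 54 mm behind the grasp point. The pads swing forward as they close: fully open they stand 13 mm farther back than shut.
Start: joints at [1.022, 0.576, 0.025, 1.437, -0.015, 1.129, -0.057], TCP at [0.303, -0.603, 0.239] pointing down, gripper open.
Joint ranges: [-2.76, 2.76], [-0.34, 2.15], [-1.52, 1.57], [0.19, 2.46], [-1.09, 4.23], [0.17, 1.99], [-2.82, 2.82]. Speed limits (rad/s): [2.22, 2.22, 3.01, 3.01, 3.14, 3.14, 3.14].

INTERFACE

Orientations are given as a unit quaternion [x, y, z, w].
In Python, from workcell import bot gives the robot as it stands.
- The arm moves only by the shell command python3 -m pendant 'ROWS' [FORCE]. ROWS is JSON, a list that holds one entry, the list of rows, each a list of 7 numbers: the finger opening in mm, from 0 to 85.4, then the shift along the world's x, y, z in mm, then the turn, a rotation vector about the world's x, y, z in rad. A call has 1 to 20 rows; each row is the pose to reach, as a shift and turn from the pose commanded when the call began; what a row does not reach only later rows make up. A row lasts 1/8 s, in which the tool goes at most 62.5 mm and 10.7 degrees, less where a joint would pass 70% of its speed; a pose out of reach is approached as far as the arm can. A call with a gripper value outside its range is refused whole. The fingers move at their own pace and stop on an object; FORCE is the grip in N (left out, the last holds). Time passes only in rows, so rows that repeat a pose let the fingers close. It gives the time, the measured TCP pose, the force and the opening at its end, in the units of the state.
- bot.read_state(): the state, without advancing time (a new reading comes with each control period).
- bot.snapshot(name): name is "scene" or "top" or "wrist"; returns (picture, depth): 480x640x3 uint8, red, green, blue; 480x640 float32, m along the optical axis (not along the pixel's ray), 0 where there is no reading.
- bot.camera_model(name): a dict with "fx", "fy", "cx", "cy" (pixels), "cam_to_world" (4x4, takes a point from camera to world coordinates); the wrist camera has in their place "mount" (4x4, takes a point from camera to tool coordinates, whose origin is the TCP and whose axes are the tool frame's). Camera axes: x right, y down, z forward; pixel columns grow to the right and rows downward; lengths in m; the calibration is good to about 2 mm. The wrist camera is an equidistant fisheye: a pixel r from the principal point sees the ray r / f radians off the axis. A picture is of the moment at which its call begins: read the wrist's pose just before it. camera_model takes no time and is no camera call.
- bot.job_done(): hands the job in, once; it reports no verdict.
The state is a dict: "time": time; "joint_positions": joint angles; "joint_velocities": joint speeds; "joint_efforts": joint torques, N m; "ee_pos": TCP position; "eef_rot": TCP orientation; "ft_force": force on the tool from outside, world axes, zero at the start; "wrist_torque": the same for the moment, N m; "gripper_width": finger opening in m.
Only numpy, scipy, OpenCV 4.12 (cv2) and the standard library are available. Lean on these libraries where they do the work, as an engineer would, in place of code of your own. Each camera call takes 0.05 s, during which the arm holds its last target.

TASK

Lift the covered caddy by its handle and, with its front lip held low over the small blue tote, tip it nose-down just far enough (never steeper than about 50 degrees) for the flap to swing open and all three measuring scoops to slide gently out into the tote. Then bring it level, stand it on the bench with the spring clip on its back facing the steel rail, and push it straight onto the rail by feel, firmly but without ramming it, until the clip has snapped fully home. Leave it clipped there, standing flat with its flap hanging shut, and do not disturb the tin, the carton and the tape roll.

Things in the scene. Friction and masses are not known exactly. Their poses are not given: they have to be found in the camera images.
- caddy: Covered scoop caddy: grey floor, back and bow handle, clear hood and sides, white swing flap as its front. Box 157 long (x), 118 wide (y), 74 high; 0.4 to 0.65 kg with its scoops, loose. Origin: underside, 80 mm behind the front edge and 77 mm ahead of the back face, mid-width. x points from the flap (front, -x side) to the back, z up. A spring clip sticks out 36 mm from the back.
- handle (a point): Middle of the caddy's handle: 118 mm above the underside, x = y = 0 in the caddy's frame, same axes. The handle is a flat-sided level bar along y, 14 thick (x), 20 high, 100 long, on two end posts standing on the hood; 34 mm free below it over the 76 mm between the posts.
- lip (a point): Middle of the caddy's front floor edge, over which the scoops leave: x = -80, z = +4 mm in the caddy's frame. Depending on the day's friction the scoops start to slide at 19 to 34 degrees nose-down and push the hanging flap aside; a few degrees more and a moment's wait clears the last one.
- clip_seat (a point): Point in the caddy's C clip where the tube's centre lies once snapped home: x = +90, z = +50 mm in the caddy's frame, same axes. The clip, 44 mm wide, has two sprung steel jaws one above the other; flared mouth to +x, about 34 mm high, ends at x = +113; throat 11 mm at x = +98. The 16 mm tube meets them 15 mm before home; 6 to 15 N of push spreads them, then they draw in.
- flap (a joint): The caddy's white front flap, 105 wide, 62 high, 22 g, hinged freely along its top edge: 0 rad shut, grows as its lower edge swings outwards (to 1.7). Its foot leans 12 degrees outwards, so its weight shuts it when the caddy is upright; it hangs open when the caddy is nose-down.
- rail_mid (a point): Middle of the fixed bench rail's 16 mm steel tube, 50 mm above the bench; tube 300 mm long along this frame's y, a post at each end with a flange 48 mm across. x is square to the rail, away from the robot: the caddy is pushed on towards +x with its y along the rail's y, anywhere with the clip's middle within 110 mm of the rail's middle.
- rail: The whole bench rail; origin on the bench below the middle of the tube, axes as rail_mid.
- tote: Small open blue tote, 260 (x) x 220 (y) x 70 mm high, 4 mm walls, rim standing out 6 mm, 0.9 kg, loose. Origin: centre of its underside; z up.
- scoop_1: White plastic measuring scoop, 82 mm long, 18 g: round cup 31 mm across and 25 mm high with a flat handle. Origin: centre of the cup's underside; z up out of the cup, the handle runs along +x at the rim to x = 67 mm. Starts in the caddy, cup towards the flap.
- scoop_2: Second scoop, the same; starts in the caddy.
- scoop_3: Third scoop, the same; starts in the caddy.
- tin: Bystander: closed tin with a blue lid, 104 mm across, 150 mm high, standing behind the rail. Origin: centre of its underside.
- carton: Bystander: cardboard carton 100 x 130 x 100 mm behind the rail. Origin: centre of its underside.
- tape_roll: Bystander: brown roll of packing tape lying flat, 100 mm across, 48 mm high, beyond the left end of the rail. Origin: centre of its underside.
Things that resemble listed ones, but are neither listed nor needed, are in the scene too. Leave any black or purple look-alike of the caddy alone.

How it is judged:
By the outcome, as a careful person would: the job done as asked, in the order asked, and still so for the second after the job is handed in, with the robot touching nothing.
It also fails if it takes over 58 s, if anything falls off the work surface, if the arm or the gripper's body presses on something with over 40 N, if the wrist force passes 120 N, or if a joint passes its speed limit or range.

## Working session

There is one attempt and no reset: what is moved stays moved. The work goes in short steps, Python scripts to look and compute and a shell command to move; the robot and the scene stay as the last step left them, time stands still between calls to the robot, and variables do not carry over. Pictures are saved under pics/ and viewed, and the job is handed in when it is done.

```bash
ls; mkdir -p pics; python3 - <<'E'
from workcell import bot
import cv2,numpy as np
s=bot.read_state();print({k:np.round(v,3).tolist() for k,v in s.items()})
for n in ["scene","top"]:
    p,d=bot.snapshot(n);cv2.imwrite(f"pics/{n}0.png",p[...,::-1]);np.save(f"pics/{n}0.npy",d)
    m=bot.camera_model(n);print(n,{k:np.round(v,4).tolist() for k,v in m.items()})
E
```

```text
pics
{'time': 0.0, 'joint_positions': [1.022, 0.576, 0.025, 1.438, -0.015, 1.129, -0.057], 'joint_velocities': [0.003, 0.0, 0.001, 0.001, -0.001, -0.0, -0.0], 'joint_efforts': [-0.001, -76.576, 2.25, -28.597, 0.015, 0.013, 0.0], 'ee_pos': [0.302, -0.603, 0.238], 'eef_rot': [0.851, -0.525, -0.001, -0.0], 'ft_force': [0.723, -0.072, 0.277], 'wrist_torque': [0.017, 0.031, -0.003], 'gripper_width': 0.086}
scene {'fx': 525.9117, 'fy': 525.9117, 'cx': 323.0773, 'cy': 241.2142, 'cam_to_world': [[-0.8221, 0.4238, -0.3803, 0.9914], [0.5694, 0.6109, -0.5501, 0.8272], [-0.0008, -0.6687, -0.7435, 1.0672], [0.0, 0.0, 0.0, 1.0]]}
top {'fx': 532.8241, 'fy': 532.8241, 'cx': 319.3429, 'cy': 241.0961, 'cam_to_world': [[0.0281, -0.9906, 0.134, 0.3272], [-0.9996, -0.028, 0.003, 0.1056], [0.0008, -0.134, -0.991, 1.2115], [0.0, 0.0, 0.0, 1.0]]}
```

View pics/scene0.png

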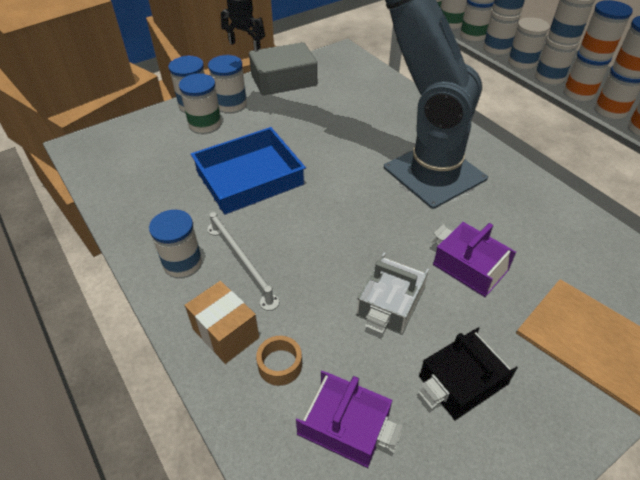

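View pics/top0.png

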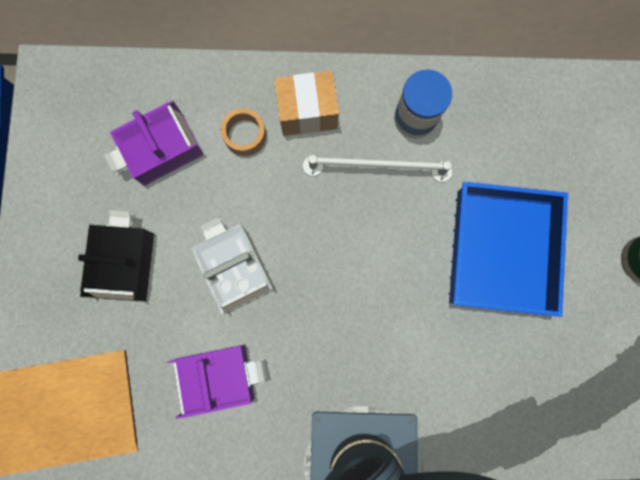

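Candidates for the caddy (top view) are the grey/clear one at (232,267), black at (116,262), purple at (157,143) and purple at (213,381). By the description I choose the grey/clear one. The tote is the blue box at (510,250) and the rail runs from (312,163) to (445,168). Next I check the choice in a close crop.

```bash
cat > h.py <<'E'
from workcell import bot
import cv2,numpy as np
from scipy.spatial.transform import Rotation as R
def ray(n,u,v):
    m=bot.camera_model(n);T=np.array(m["cam_to_world"])
    return T[:3,3],T[:3,:3]@np.array([(u-m["cx"])/m["fx"],(v-m["cy"])/m["fy"],1.])
def atz(n,u,v,z):
    o,d=ray(n,u,v);return o+d*(z-o[2])/d[2]
def cloud(n,d):
    m=bot.camera_model(n);T=np.array(m["cam_to_world"]);v,u=np.mgrid[:480,:640]
    P=np.stack([(u-m["cx"])/m["fx"]*d,(v-m["cy"])/m["fy"]*d,d],-1)
    return P@T[:3,:3].T+T[:3,3]
E
python3 - <<'E'
from h import *
p=cv2.imread("pics/top0.png");q=cv2.imread("pics/scene0.png")
a=cv2.resize(p[205:325,170:290],(480,480),interpolation=cv2.INTER_CUBIC)
b=cv2.resize(q[245:345,345:445],(400,400)); c=np.zeros((480,800,3),np.uint8);c[:,:400]=cv2.resize(a,(400,480))*0
cv2.imwrite("pics/crop1.png",a);
c=cv2.resize(p[145:325,295:580],None,fx=2.8,fy=2.8,interpolation=cv2.INTER_CUBIC);cv2.imwrite("pics/crop2.png",c)
d=np.load("pics/top0.npy");P=cloud("top",d)
# handle: high points near caddy
m=np.zeros((480,640),bool);m[215:320,180:280]=True
Q=P[m&(P[...,2]>0.095)];print(len(Q),Q.mean(0),Q.min(0),Q.max(0))
if len(Q)>5:
    c,s,e=cv2.minAreaRect((Q[:,:2]*1000).astype(np.float32));print(c,s,e)
m=np.zeros((480,640),bool);m[155:175,318:440]=True
Q=P[m&(P[...,2]>0.035)&(P[...,2]<.08)];print(len(Q));c=Q.mean(0);u,s,vt=np.linalg.svd(Q-c);print(c,vt[0],Q.min(0),Q.max(0))
m=np.zeros((480,640),bool);m[175:325,440:580]=True
Q=P[m&(P[...,2]>0.06)];print(len(Q),cv2.minAreaRect((Q[:,:2]*1000).astype(np.float32)),Q[:,2].max())
E
```

```text
431 [0.40931924 0.27722746 0.2313365 ] [0.32719414 0.10558272 0.09545016] [0.44743523 0.34214378 1.21150436]
(396.273193359375, 215.21075439453125) (247.81581115722656, 75.81681060791016) 74.79505920410156
874
[ 0.66282619 -0.01758371  0.0555003 ] [-0.01916228 -0.99981423 -0.00207853] [ 0.65356339 -0.15443543  0.04457419] [0.67458429 0.11743263 0.06364236]
2446 ((476.458740234375, -162.49703979492188), (289.88739013671875, 540.8807983398438), 0.9194310903549194) 1.2115043600322761
```

View pics/crop1.png

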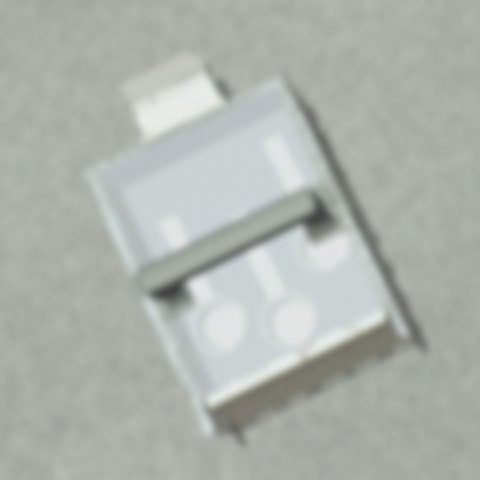

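View pics/crop2.png

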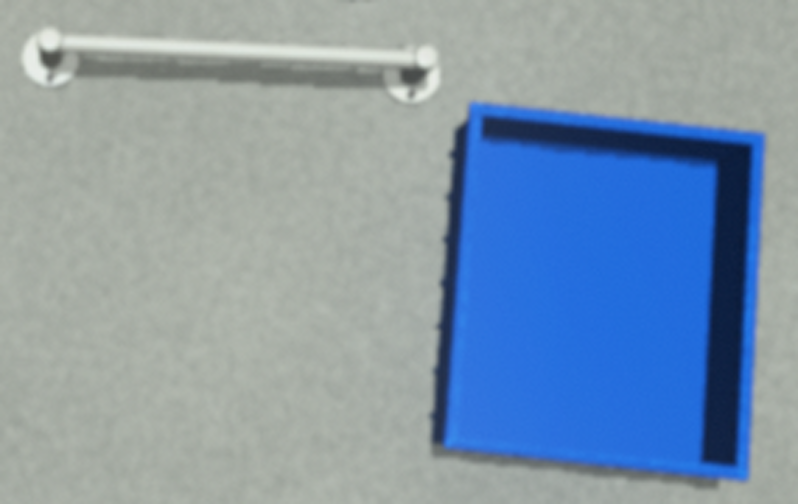

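The crop confirms a clear hood with three white scoops inside. Its clip is at crop (170,95), the handle runs from (140,280) to (320,200), and the flap front is at (300,360). Now I measure the poses.

```bash
python3 - <<'E'
from h import *
d=np.load("pics/top0.npy");P=cloud("top",d);ok=d>0.2
def reg(m,z0,z1):
    return P[m&ok&(P[...,2]>z0)&(P[...,2]<z1)]
m=np.zeros((480,640),bool);m[215:320,180:280]=True
Q=reg(m,.105,.15);print(len(Q),Q.mean(0),Q[:,2].max(),cv2.minAreaRect((Q[:,:2]*1000).astype(np.float32)))
Q2=reg(m,.015,.15);print('all',cv2.minAreaRect((Q2[:,:2]*1000).astype(np.float32)))
m=np.zeros((480,640),bool);m[175:325,440:580]=True
Q=reg(m,.06,.1);print(len(Q),cv2.minAreaRect((Q[:,:2]*1000).astype(np.float32)),np.median(Q[:,2]))
print('bench z',np.median(P[330:350,300:400,2]))
print("handle ends",atz("top",204.5,275,.128),atz("top",250.5,255,.128))
# caddy crop keypoints: back top corners/clip
for u,v in [(95,172),(280,80),(210,432),(405,335)]:
    print(atz("top",170+u/4,205+v/4,.074), atz("top",170+u/4,205+v/4,.0))
print("clip end", atz("top",170+120/4,205+88/4,.067),atz("top",170+195/4,205+55/4,.067))
# rail
print("rail",atz("top",295+60/2.8,145+42/2.8,.058),atz("top",295+420/2.8,145+56/2.8,.058))
for u,v in [(472,103),(765,133),(747,480),(442,447)]: print("tote",atz("top",295+u/2.8,145+v/2.8,.07))
E
```

```text
381 [0.41812207 0.29604878 0.12601823] 0.1337927230719802 ((418.462890625, 297.27490234375), (14.599983215332031, 100.08319091796875), 28.328950881958008)
all ((433.1503601074219, 305.5792236328125), (193.74549865722656, 120.72074890136719), 28.233415603637695)
2366 ((478.89105224609375, -306.6046447753906), (233.81787109375, 272.70758056640625), 85.34100341796875) 0.0689994592995824
bench z -5.704010618745592e-05
handle ends [0.3974992  0.34044082 0.128     ] [0.44101029 0.24877278 0.128     ]
[0.45836407 0.37855582 0.074     ] [0.46689729 0.396314   0.        ]
[0.51123125 0.28157108 0.074     ] [0.52320373 0.29301995 0.        ]
[0.32174804 0.30950795 0.074     ] [0.32139375 0.32277424 0.        ]
[0.37575919 0.2084864  0.074     ] [0.37891858 0.21518077 0.        ]
clip end [0.50550433 0.36939563 0.067     ] [0.52484566 0.32960978 0.067     ]
rail [0.66539227 0.12072058 0.058     ] [ 0.66203555 -0.16595298  0.058     ]
tote [ 0.62177015 -0.20375822  0.07      ]
tote [ 0.60420504 -0.43264954  0.07      ]
tote [ 0.33476249 -0.40974663  0.07      ]
tote [ 0.35311125 -0.17877964  0.07      ]
```

```bash
python3 -m pendant '[[[50,30,50,0,0,0,0.09],[50,60,100,0,0,0,0.18],[50,90,150,0,0,0,0.27],[50,110,200,0,0,0,0.36],[50,130,250,0,0,0,0.45],[50,150,300,0,0,0,0.54],[50,165,350,0,0,0,0.62],[50,180,400,0,0,0,0.71],[50,190,450,0,0,0,0.80],[50,195,500,0,0,0,0.89],[50,200,550,0,0,0,0.98],[50,200,600,0,0,0,1.07],[50,195,650,0,0,0,1.16],[50,185,700,0,0,0,1.25],[50,170,750,0,0,0,1.34],[50,155,800,0,0,0,1.43],[50,135,850,0,0,0,1.52],[50,117,900,0,0,0,1.6],[50,117,900,0,0,0,1.6]]]' 60
python3 - <<'E'
from h import *
s=bot.read_state();p,d=bot.snapshot("wrist");cv2.imwrite("pics/w1.png",p[...,::-1]);np.save("pics/w1.npy",d)
print(s["time"],s["ee_pos"],R.from_quat(s["eef_rot"]).as_matrix().round(4).tolist())
m=bot.camera_model("wrist");print({k:np.round(v,4).tolist() for k,v in m.items()})
E
```

```text
time: 2.48
ee_pos: [0.4172, 0.3008, 0.2393]
eef_rot: [0.969, 0.248, -0.0, -0.001]
ft_force: [0.6, -1.3, -0.1]
gripper_width: 0.05
2.475 [0.41721507 0.30078739 0.23934109] [[0.8767, 0.4811, -0.001], [0.4811, -0.8767, 0.0023], [0.0002, -0.0025, -1.0]]
{'fx': 371.6483, 'fy': 371.6483, 'cx': 316.2701, 'cy': 238.5305, 'mount': [[1.0, 0.0004, -0.001, -0.0011], [-0.0001, 0.961, 0.2767, -0.0715], [0.0011, -0.2767, 0.961, -0.1338], [0.0, 0.0, 0.0, 1.0]]}
```

View pics/w1.png

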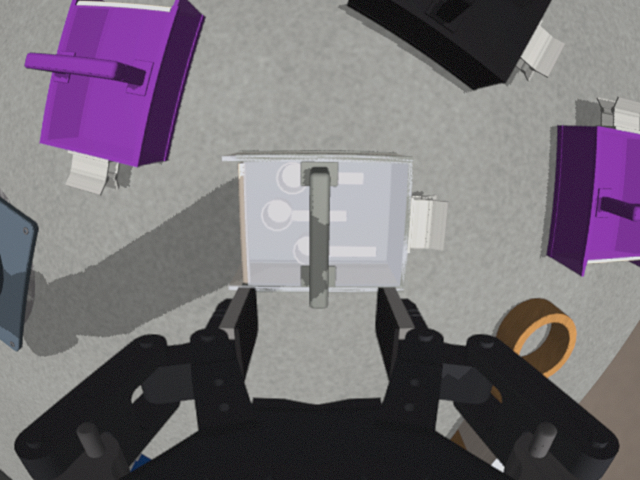

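The wrist view shows the grey caddy centred between the fingers, its handle upright from (319,168) to (319,307) and aligned with the jaws. I compute the remaining offset from these pixels.

```bash
cat >> h.py <<'E'
def wray(u,v,pos,quat):
    m=bot.camera_model("wrist");a,b=u-m["cx"],v-m["cy"];r=np.hypot(a,b);t=r/m["fx"]
    d=np.array([np.sin(t)*a/r,np.sin(t)*b/r,np.cos(t)]);M=np.array(m["mount"]);W=R.from_quat(quat).as_matrix()
    return np.array(pos)+W@M[:3,3],W@M[:3,:3]@d
def watz(u,v,z,pos,quat):
    o,d=wray(u,v,pos,quat);return o+d*(z-o[2])/d[2]
E
python3 - <<'E'
from h import *
s=bot.read_state();q=s["eef_rot"];x=s["ee_pos"]
a=watz(319.5,168,.128,x,q);b=watz(319,307,.128,x,q);print(a,b,(a+b)/2,np.linalg.norm(a-b),np.degrees(np.arctan2(*(a-b)[:2]))*1)
E
```

```text
[0.39554664 0.34187742 0.128     ] [0.44340444 0.25354786 0.128     ] [0.41947554 0.29771264 0.128     ] 0.10046133733662829 -28.449263063822
```

```bash
python3 -m pendant '[[[50,2,-3,-40,0,0,-0.006],[50,2,-3,-80,0,0,-0.006],[50,2,-3,-115,0,0,-0.006],[50,2,-3,-132,0,0,-0.006],[50,2,-3,-132,0,0,-0.006],[10,2,-3,-132,0,0,-0.006],[5,2,-3,-132,0,0,-0.006],[5,2,-3,-132,0,0,-0.006],[5,2,-3,-132,0,0,-0.006],[5,2,-3,-132,0,0,-0.006]]]' 100
python3 - <<'E'
from h import *
s=bot.read_state();p,d=bot.snapshot("wrist");cv2.imwrite("pics/w2.png",p[...,::-1])
print(s["time"],s["ee_pos"],s["ft_force"],s["wrist_torque"],s["gripper_width"])
E
```

```text
time: 3.78
ee_pos: [0.4223, 0.2938, 0.1083]
eef_rot: [0.97, 0.241, 0.001, -0.0]
ft_force: [1.2, -1.1, 6.8]
gripper_width: 0.0127
3.775 [0.42230728 0.29375921 0.1082744 ] [ 1.178619   -1.07580487  6.79938259] [-0.29117019 -0.04863953 -0.08465695] 0.012653397157650115
```

View pics/w2.png

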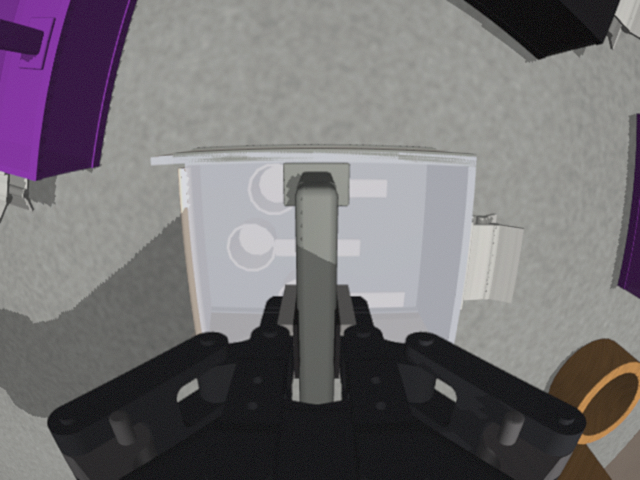

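The jaws hold the handle (bar at (316,280) between the pads, 12.7 mm opening). I lift and carry it level over the tote.

```bash
python3 -m pendant '[[[5,0,0,25,0,0,0],[5,0,0,65,0,0,0],[5,5,-15,100,0,0,-0.02],[5,15,-45,110,0,0,-0.05],[5,27,-85,110,0,0,-0.09],[5,40,-130,110,0,0,-0.13],[5,52,-175,110,0,0,-0.17],[5,64,-220,110,0,0,-0.21],[5,76,-265,110,0,0,-0.25],[5,88,-310,110,0,0,-0.29],[5,98,-355,110,0,0,-0.33],[5,108,-400,110,0,0,-0.37],[5,118,-445,110,0,0,-0.41],[5,128,-490,110,0,0,-0.44],[5,136,-530,110,0,0,-0.47],[5,143,-565,110,0,0,-0.49],[5,147,-588,110,0,0,-0.504],[5,148,-600,110,0,0,-0.504],[5,148,-600,110,0,0,-0.504]]]' 100
python3 - <<'E'
from h import *
s=bot.read_state();p,d=bot.snapshot("scene");cv2.imwrite("pics/s3.png",p[...,::-1])
print(s["time"],s["ee_pos"],R.from_quat(s["eef_rot"]).as_matrix().round(3).tolist(),s["ft_force"],s["wrist_torque"],s["gripper_width"])
E
```

```text
time: 6.2
ee_pos: [0.569, -0.3066, 0.2168]
eef_rot: [1.0, -0.008, -0.001, -0.0]
ft_force: [-0.8, 0.1, -4.6]
gripper_width: 0.0123
6.2 [ 0.56899805 -0.30659538  0.21679168] [[1.0, -0.017, -0.001], [-0.017, -1.0, 0.0], [-0.001, -0.0, -1.0]] [-0.80149582  0.0576823  -4.59523488] [0.05460184 0.06834222 0.03692016] 0.01230009858582751
```

View pics/s3.png

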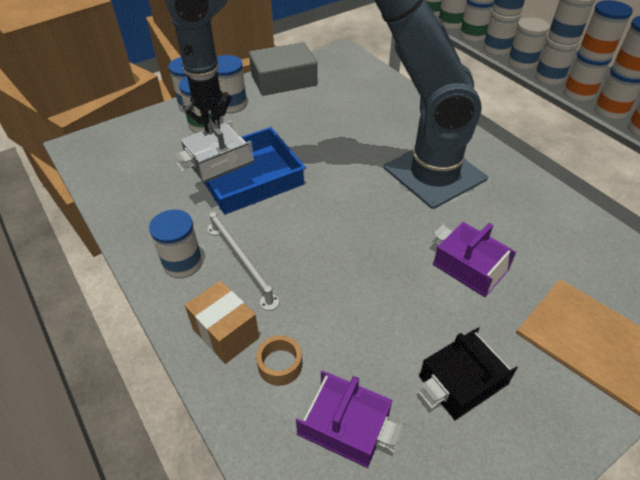

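The caddy is level over the tote (flap closed at (230,160) in the scene view). I tip it slowly about the lip.

```bash
python3 -m pendant '[[[5,-4,0,1,0,-0.044,0],[5,-9,0,2,0,-0.087,0],[5,-14,0,1,0,-0.131,0],[5,-19,0,-1,0,-0.175,0],[5,-25,0,-2,0,-0.218,0],[5,-30,0,-3,0,-0.262,0],[5,-35,0,-5,0,-0.305,0],[5,-40,0,-7,0,-0.349,0],[5,-46,0,-9,0,-0.393,0],[5,-52,0,-10,0,-0.436,0],[5,-57,0,-12,0,-0.48,0],[5,-63,0,-13,0,-0.524,0],[5,-68,0,-15,0,-0.56,0],[5,-72,0,-16,0,-0.593,0],[5,-72,0,-16,0,-0.593,0],[5,-72,0,-16,0,-0.593,0],[5,-72,0,-16,0,-0.593,0],[5,-72,0,-16,0,-0.593,0]]]' 100
cat > look.py <<'E'
import sys
from h import *
t=sys.argv[1]
s=bot.read_state()
print(s["time"],s["ee_pos"].__repr__(),R.from_quat(s["eef_rot"]).as_matrix().round(3).tolist(),np.round(s["ft_force"],2),np.round(s["wrist_torque"],3),s["gripper_width"])
im=[]
p,d=bot.snapshot("scene");im.append(cv2.resize(p[90:250,140:340],(800,640))[:300*2])
q,d=bot.snapshot("top")
cv2.imwrite(f"pics/{t}s.png",cv2.resize(p[90:240,140:340],(800,600),interpolation=cv2.INTER_CUBIC)[...,::-1])
cv2.imwrite(f"pics/{t}t.png",cv2.resize(q[150:330,380:620],(800,600),interpolation=cv2.INTER_CUBIC)[...,::-1])
E
python3 look.py tip1
```

```text
time: 8.5
ee_pos: [0.4977, -0.3054, 0.2015]
eef_rot: [0.956, -0.007, 0.292, -0.002]
ft_force: [1.0, -0.1, -4.7]
gripper_width: 0.0124
8.5 array([ 0.49772263, -0.30543676,  0.20150085]) [[0.829, -0.012, 0.559], [-0.015, -1.0, 0.001], [0.559, -0.009, -0.829]] [ 1.03 -0.1  -4.68] [-0.021  1.401 -0.004] 0.012376978646599883
```

View pics/tip1s.png

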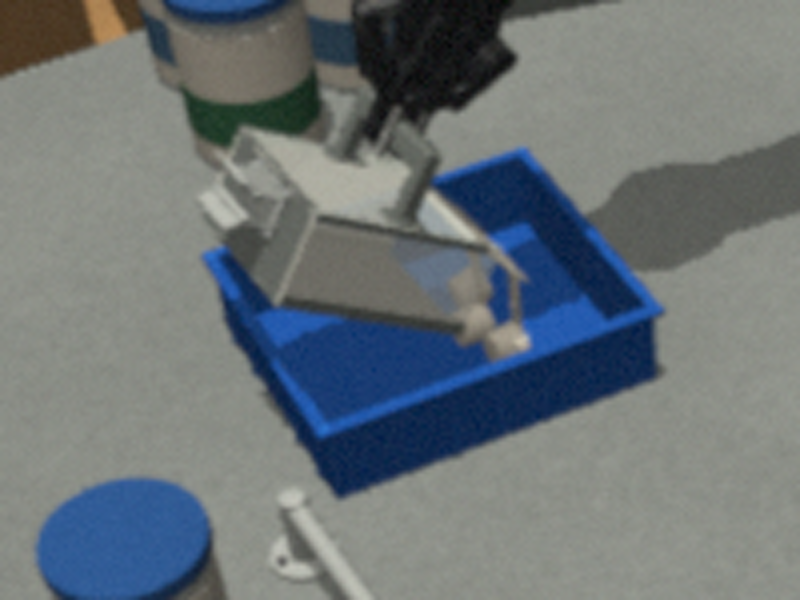

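View pics/tip1t.png

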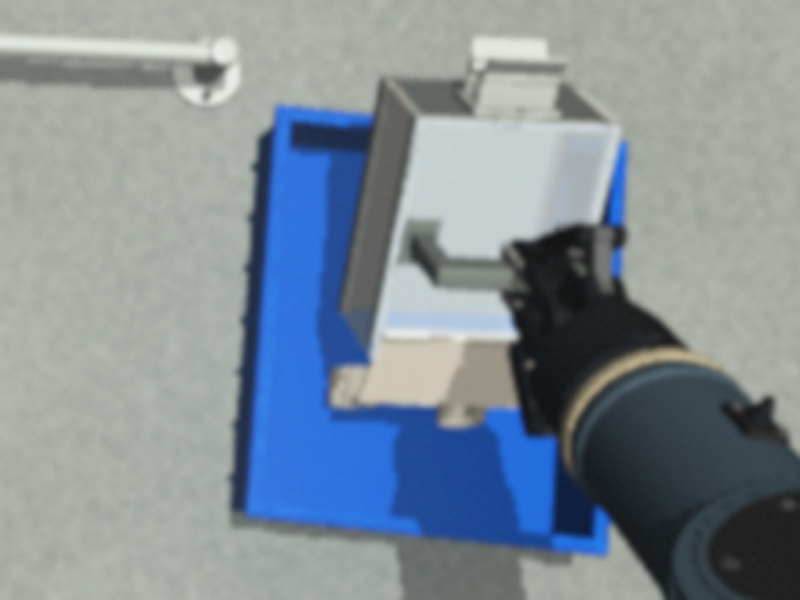

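The scoops are sliding out past the open flap (scene crop (505,340), (470,290)). I wait, then add a few degrees.

```bash
python3 -m pendant '[[[5,0,0,0,0,0,0],[5,0,0,0,0,0,0],[5,0,0,0,0,0,0],[5,-4,0,0,0,-0.035,0],[5,-9,0,0,0,-0.07,0],[5,-9,0,0,0,-0.07,0],[5,-9,0,0,0,-0.07,0],[5,-9,0,0,0,-0.07,0]]]' 100
python3 look.py tip2
```

```text
time: 9.6
ee_pos: [0.4893, -0.3093, 0.2071]
eef_rot: [0.947, -0.008, 0.322, -0.006]
ft_force: [0.2, 0.1, -4.7]
gripper_width: 0.0124
9.6 array([ 0.48926229, -0.30927586,  0.20709418]) [[0.792, -0.011, 0.61], [-0.019, -1.0, 0.007], [0.61, -0.017, -0.792]] [ 0.16  0.08 -4.71] [-0.062  1.468  0.05 ] 0.012368090218981283
```

View pics/tip2s.png

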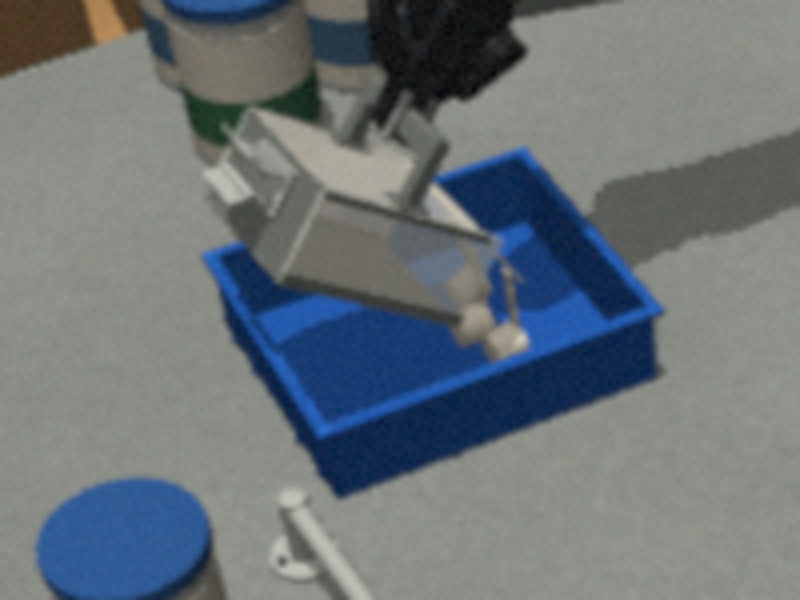

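View pics/tip2t.png

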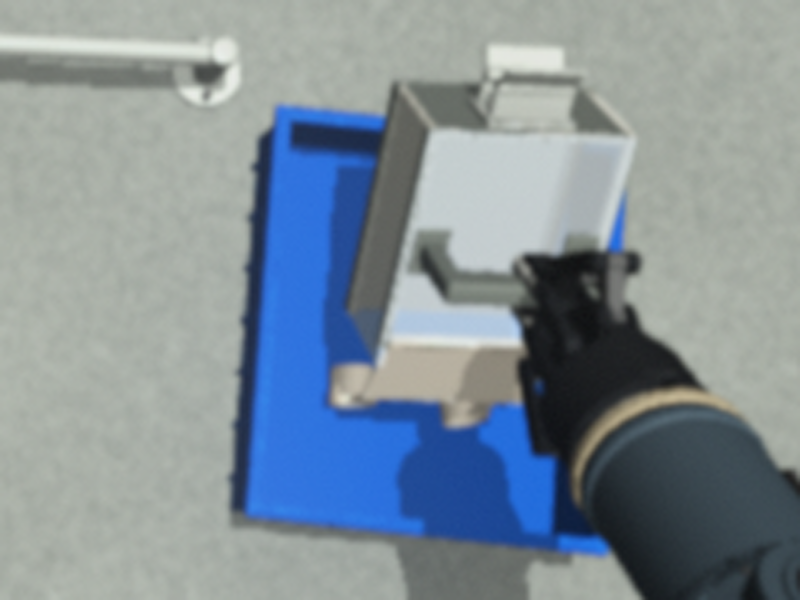

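The scoops have not moved between the two pictures. The cups seem to be on the tote floor with handles still leaning over the lip. I check the joints and take a wrist view.

```bash
python3 - <<'E'
from h import *
s=bot.read_state();print(np.round(s["joint_positions"],3))
p,d=bot.snapshot("wrist");cv2.imwrite("pics/w3.png",p[...,::-1])
p,d=bot.snapshot("scene");P=cloud("scene",d)
for (u,v) in [(505,340),(472,325),(468,285),(512,285),(520,270)]:
    print(P[90+v//4,140+u//4].round(3))
E
```

```text
[ 1.228  0.405 -0.661  2.208 -1.086  0.172  1.697]
[ 0.45  -0.255  0.032]
[ 0.459 -0.288  0.029]
[ 0.479 -0.244  0.106]
[ 0.437 -0.259  0.076]
[ 0.381 -0.351  0.004]
```

View pics/w3.png

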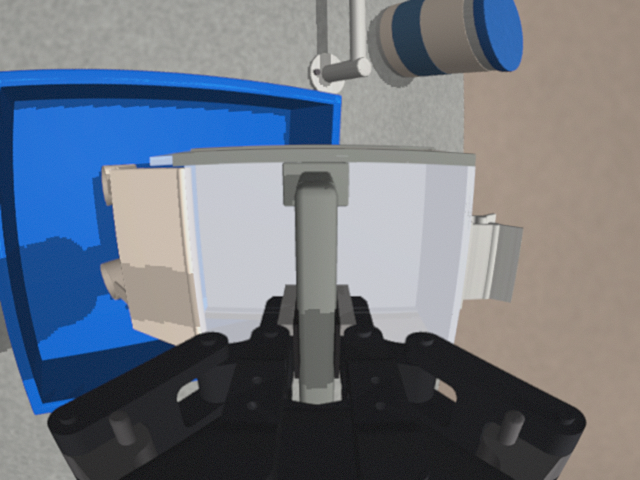

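The wrist view shows the caddy interior empty. Two cups stand in front of the flap at (108,185) and (112,280), with handles leaning on the lip. Joints 5 and 6 are at their limits, so I ease back to about 34° and lift slowly, so the handles slip off inside the tote.

```bash
python3 -m pendant '[[[5,4,0,0,0,0.03,0],[5,8,0,3,0,0.06,0],[5,8,0,8,0,0.06,0],[5,8,0,14,0,0.06,0],[5,8,0,20,0,0.06,0],[5,8,0,26,0,0.06,0],[5,8,0,32,0,0.06,0],[5,8,0,38,0,0.06,0],[5,8,0,38,0,0.06,0]]]' 100
python3 look.py tip3;python3 - <<'E'
from h import *
s=bot.read_state();print(np.round(s["joint_positions"],3))
E
```

```text
time: 10.92
ee_pos: [0.4969, -0.3096, 0.2455]
eef_rot: [0.956, -0.006, 0.294, -0.005]
ft_force: [0.2, -0.4, -5.0]
gripper_width: 0.0126
10.925 array([ 0.49687287, -0.30959779,  0.24545813]) [[0.827, -0.009, 0.561], [-0.015, -1.0, 0.006], [0.561, -0.014, -0.827]] [ 0.18 -0.37 -5.01] [-0.043  1.351  0.002] 0.01261527798950408
[ 0.921  0.299 -0.287  2.114 -0.834  0.378  1.383]
```

View pics/tip3s.png

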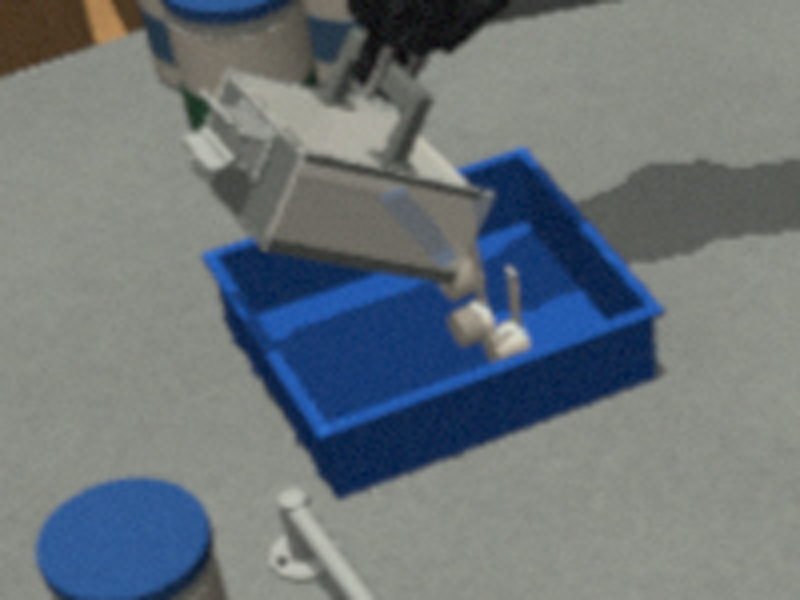

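View pics/tip3t.png

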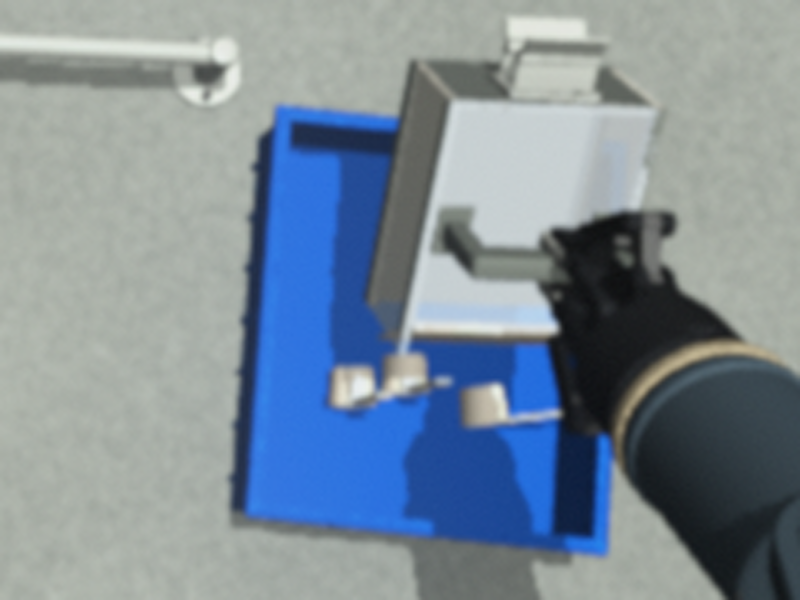

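All three cups now lie in the tote (top crop (352,388), (405,375), (485,405)), clear of the caddy, and the flap hangs free. Next I bring it level and carry it in front of the rail.

```bash
python3 -m pendant '[[[5,6,0,5,0,0.05,0],[5,14,0,8,0,0.12,0],[5,23,0,8,0,0.20,0],[5,33,0,6,0,0.28,0],[5,43,0,3,0,0.36,0],[5,53,0,0,0,0.44,0],[5,62,0,-4,0,0.51,0],[5,68,5,-8,0,0.56,0],[5,66,20,-10,0,0.597,0],[5,60,45,-10,0,0.597,0],[5,52,80,-10,0,0.597,0],[5,44,120,-10,0,0.597,0],[5,34,160,-10,0,0.597,0],[5,24,200,-10,0,0.597,0],[5,14,235,-10,0,0.597,0],[5,6,265,-10,0,0.597,0],[5,3,285,-10,0,0.597,0],[5,3,290,-10,0,0.597,0],[5,3,290,-10,0,0.597,0],[5,3,290,-10,0,0.597,0]]]' 100
python3 - <<'E'
from h import *
s=bot.read_state()
print(s["time"],s["ee_pos"],R.from_quat(s["eef_rot"]).as_matrix().round(4).tolist(),np.round(s["ft_force"],2),np.round(s["wrist_torque"],3),s["gripper_width"])
p,d=bot.snapshot("top");cv2.imwrite("pics/t4.png",cv2.resize(p[120:330,270:590],(800,525),interpolation=cv2.INTER_CUBIC)[...,::-1])
p,d=bot.snapshot("scene");cv2.imwrite("pics/s4.png",cv2.resize(p[100:325,150:450],(800,600),interpolation=cv2.INTER_CUBIC)[...,::-1])
p,d=bot.snapshot("wrist");cv2.imwrite("pics/w4.png",p[...,::-1])
E
```

```text
time: 13.52
ee_pos: [0.4997, -0.0206, 0.2349]
eef_rot: [1.0, -0.009, -0.001, -0.003]
ft_force: [0.6, 0.4, -5.5]
gripper_width: 0.0123
13.525 [ 0.49965724 -0.02059801  0.23486007] [[0.9998, -0.0175, -0.0014], [-0.0175, -0.9998, 0.0063], [-0.0015, -0.0062, -1.0]] [ 0.57  0.38 -5.47] [-0.042  0.036 -0.023] 0.012282108001106535
```

View pics/t4.png

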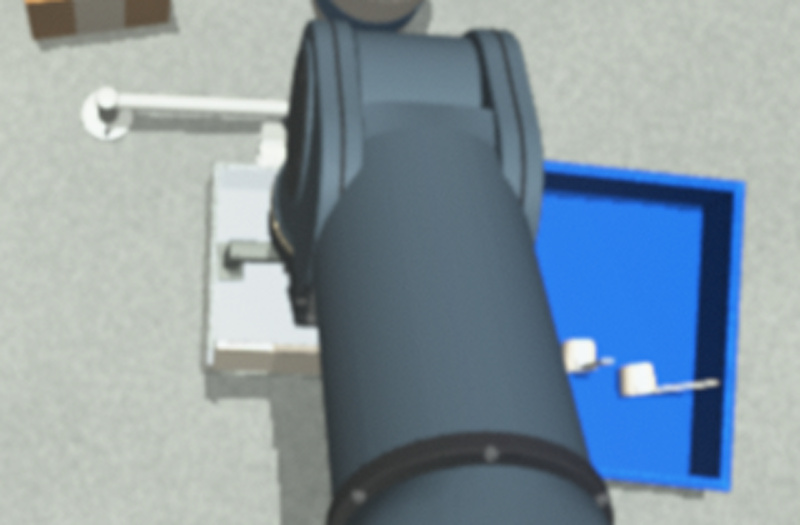

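View pics/s4.png

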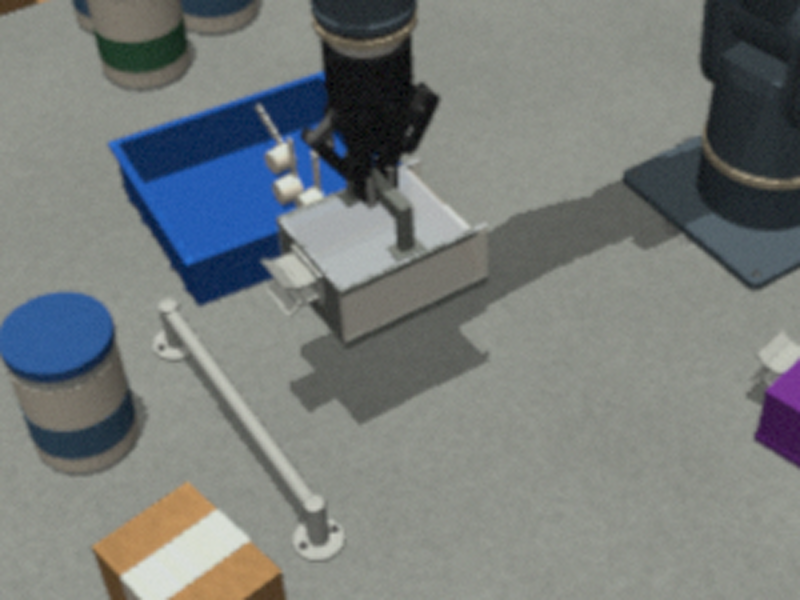

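View pics/w4.png

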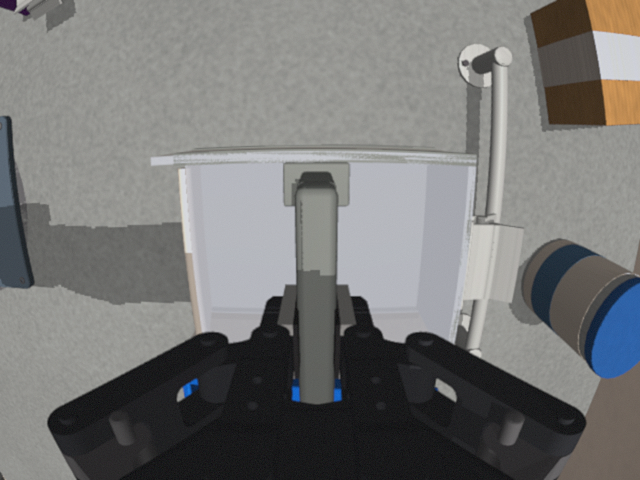

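Levelled, the caddy is empty, its flap is shut, and all three scoops are in the tote (scene crop (280,158), (288,190), (310,200)). I check the caddy and rail alignment from the wrist view.

```bash
python3 - <<'E'
from h import *
s=bot.read_state();q=s["eef_rot"];x=s["ee_pos"]
im=cv2.imread("pics/w4.png")
cv2.imwrite("pics/w4c.png",cv2.resize(im[40:370,400:560],None,fx=1.8,fy=1.8,interpolation=cv2.INTER_CUBIC))
# handle edges: columns via gray gradient
g=cv2.cvtColor(im,6).astype(int)
for v in [80,100,140,180,200]: 
    r=g[v,470:525];print(v,r.tolist())
E
```

```text
80 [141, 142, 141, 142, 141, 142, 143, 143, 140, 137, 141, 139, 142, 161, 199, 204, 203, 206, 206, 205, 196, 130, 81, 92, 114, 132, 145, 160, 169, 181, 197, 206, 207, 201, 196, 191, 182, 168, 151, 147, 149, 149, 150, 152, 151, 148, 144, 143, 140, 140, 146, 148, 148, 145, 146]
100 [105, 104, 107, 107, 106, 110, 106, 104, 103, 110, 128, 139, 146, 146, 147, 148, 150, 150, 151, 152, 139, 101, 77, 95, 116, 132, 148, 159, 170, 183, 195, 207, 208, 199, 194, 192, 182, 164, 150, 147, 150, 152, 155, 154, 151, 147, 142, 141, 140, 140, 145, 146, 148, 147, 147]
140 [105, 102, 100, 100, 102, 101, 102, 100, 109, 134, 151, 154, 150, 149, 145, 147, 148, 151, 150, 141, 98, 80, 96, 117, 135, 149, 161, 173, 185, 196, 207, 207, 200, 195, 190, 183, 166, 150, 150, 152, 150, 149, 148, 147, 148, 149, 148, 148, 149, 151, 153, 151, 149, 153, 152]
180 [196, 195, 193, 196, 187, 138, 102, 111, 141, 147, 146, 145, 144, 146, 148, 150, 150, 133, 89, 83, 103, 123, 139, 155, 165, 177, 188, 199, 207, 204, 197, 195, 189, 177, 150, 144, 144, 146, 145, 146, 149, 151, 149, 148, 146, 146, 150, 154, 154, 156, 152, 153, 152, 152, 148]
200 [173, 181, 191, 166, 116, 104, 128, 150, 155, 154, 153, 152, 149, 148, 149, 138, 103, 80, 96, 118, 135, 153, 164, 173, 186, 196, 203, 205, 200, 196, 191, 180, 155, 147, 144, 147, 146, 148, 149, 148, 147, 148, 146, 145, 146, 145, 152, 153, 153, 155, 151, 149, 148, 144, 144]
```

View pics/w4c.png

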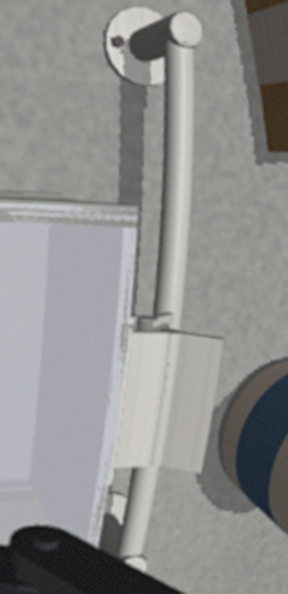

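```bash
python3 - <<'E'
from h import *
s=bot.read_state();q=s["eef_rot"];x=s["ee_pos"]
pts=[(499.1,80),(499,100),(498.2,140),(495.5,180),(493.7,200),(477.5,329)]
W=np.array([watz(u,v,.050,x,q) for u,v in pts]);print(W.round(4))
k=np.polyfit(W[:,1],W[:,0],1);print(k,"yaw deg",-np.degrees(np.arctan(k[0])),"x at y=-.02",np.polyval(k,-.02))
# back plate top edge pixels at z = bottom+0.074
zb=.1265
im=cv2.imread("pics/w4.png");g=cv2.cvtColor(im,6).astype(int)
for v in [195,230,260]:
    r=g[v,285:345];print(v,r.tolist())
# rail from top/scene: post tops
E
```

```text
[[ 0.6667  0.1076  0.05  ]
 [ 0.6663  0.0886  0.05  ]
 [ 0.6659  0.0512  0.05  ]
 [ 0.6648  0.0137  0.05  ]
 [ 0.6643 -0.0053  0.05  ]
 [ 0.6648 -0.1416  0.05  ]]
[0.00808435 0.66531643] yaw deg -0.46318894288104295 x at y=-.02 0.6651547475999973
195 [140, 145, 147, 146, 145, 143, 127, 104, 95, 82, 73, 90, 106, 115, 119, 125, 130, 135, 137, 140, 139, 138, 139, 140, 140, 140, 140, 140, 142, 141, 141, 140, 140, 140, 142, 140, 141, 138, 140, 141, 142, 141, 141, 140, 140, 139, 132, 128, 122, 117, 107, 91, 94, 121, 147, 148, 147, 146, 147, 149]
230 [184, 183, 184, 184, 184, 182, 185, 187, 183, 164, 117, 90, 102, 115, 121, 122, 122, 133, 142, 144, 145, 144, 145, 145, 143, 143, 146, 144, 144, 143, 145, 145, 143, 146, 145, 145, 145, 144, 147, 146, 147, 146, 145, 146, 145, 139, 135, 129, 124, 118, 104, 94, 130, 179, 186, 183, 183, 184, 183, 184]
260 [183, 185, 183, 183, 183, 182, 183, 183, 185, 185, 163, 95, 87, 109, 116, 117, 107, 118, 137, 143, 143, 143, 144, 142, 144, 143, 145, 142, 143, 145, 142, 142, 144, 144, 145, 144, 146, 145, 146, 145, 143, 144, 146, 145, 142, 137, 133, 128, 122, 115, 95, 91, 136, 181, 185, 184, 182, 185, 184, 184]
```

Rail yaw is about -0.5 to -1.1°, the tool is at -1.0° and the rail is at x ≈ 0.665. I lower the caddy to the bench.

```bash
python3 -m pendant '[[[5,0,0,-30,-0.006,-0.001,0.003],[5,0,0,-70,-0.006,-0.001,0.003],[5,0,0,-100,-0.006,-0.001,0.003],[5,0,0,-115,-0.006,-0.001,0.003],[5,0,0,-120,-0.006,-0.001,0.003],[5,0,0,-122,-0.006,-0.001,0.003],[5,0,0,-124,-0.006,-0.001,0.003],[5,0,0,-124,-0.006,-0.001,0.003]]]' 100
python3 - <<'E'
from h import *
s=bot.read_state()
print(s["time"],s["ee_pos"],R.from_quat(s["eef_rot"]).as_matrix().round(4).tolist(),np.round(s["ft_force"],2),np.round(s["wrist_torque"],3),s["gripper_width"])
E
```

```text
time: 14.68
ee_pos: [0.4999, -0.0195, 0.1113]
eef_rot: [1.0, -0.006, 0.0, -0.0]
ft_force: [0.2, -0.6, -4.4]
gripper_width: 0.0123
14.675 [ 0.49990968 -0.01947585  0.11125658] [[0.9999, -0.013, 0.0003], [-0.013, -0.9999, 0.0008], [0.0003, -0.0008, -1.0]] [ 0.15 -0.59 -4.42] [-0.02   0.059 -0.009] 0.012310919729755666
```

```bash
python3 -m pendant '[[[5,0,0,-1,0,0,0],[5,0,0,-2,0,0,0],[5,0,0,-2,0,0,0]]]' 100;  python3 -m pendant '[[[5,0,0,-1,0,0,0],[5,0,0,-1,0,0,0]]]' 100; python3 -m pendant '[[[5,0,0,-1,0,0,0],[5,0,0,-1,0,0,0]]]' 100
```

```text
time: 15.05
ee_pos: [0.4996, -0.0195, 0.1088]
eef_rot: [1.0, -0.006, -0.0, -0.0]
ft_force: [0.7, -0.1, -5.1]
gripper_width: 0.0125
time: 15.3
ee_pos: [0.4996, -0.0195, 0.1083]
eef_rot: [1.0, -0.006, -0.0, -0.0]
ft_force: [-2.7, 0.2, 4.8]
gripper_width: 0.0121
time: 15.55
ee_pos: [0.4997, -0.0195, 0.1082]
eef_rot: [1.0, -0.007, 0.0, -0.001]
ft_force: [-6.4, 1.1, 20.3]
gripper_width: 0.0125
```

Bench contact is at z = 0.1083. I ease off 1 mm, then push towards the rail.

```bash
python3 -m pendant '[[[5,0,0,1,0,0,0],[5,8,0,1,0,0,0],[5,18,0,1,0,0,0],[5,28,0,1,0,0,0],[5,38,0,1,0,0,0],[5,43,0,1,0,0,0],[5,46,0,1,0,0,0],[5,46,0,1,0,0,0]]]' 100
python3 - <<'E'
from h import *
s=bot.read_state();print(s["ee_pos"],s["ft_force"],s["wrist_torque"])
p,d=bot.snapshot("scene");cv2.imwrite("pics/s5.png",cv2.resize(p[150:300,180:380],(800,600),interpolation=cv2.INTER_CUBIC)[...,::-1])
E
```

```text
time: 16.55
ee_pos: [0.5447, -0.0197, 0.1083]
eef_rot: [1.0, -0.007, -0.001, -0.0]
ft_force: [-7.0, -0.1, 10.1]
gripper_width: 0.0125
[ 0.54467241 -0.01965888  0.10828566] [-6.98577895 -0.08825726 10.10509763] [0.07500612 1.51773316 0.01784849]
```

View pics/s5.png

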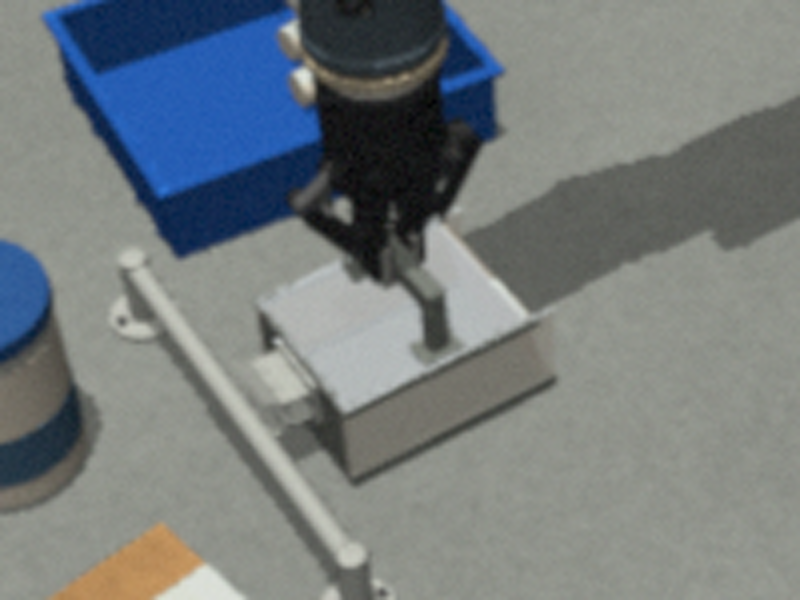

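```bash
python3 -m pendant '[[[5,3,0,0.6,0,0,0],[5,7,0,0.6,0,0,0],[5,11,0,0.6,0,0,0],[5,14,0,0.6,0,0,0],[5,14,0,0.6,0,0,0]]]' 100;  python3 -m pendant '[[[5,2,0,0,0,0,0],[5,4,0,0,0,0,0],[5,4,0,0,0,0,0]]]' 100
```

```text
time: 17.23
ee_pos: [0.5603, -0.0195, 0.1083]
eef_rot: [1.0, -0.006, 0.0, -0.0]
ft_force: [-0.0, -0.0, -2.7]
gripper_width: 0.0124
time: 17.6
ee_pos: [0.5616, -0.0195, 0.1085]
eef_rot: [1.0, -0.007, -0.002, -0.0]
ft_force: [-11.1, -0.0, 10.8]
gripper_width: 0.0121
```

```bash
python3 -m pendant '[[[5,2,0,0,0,0,0],[5,2,0,0,0,0,0]]]' 100;  python3 -m pendant '[[[5,2,0,0,0,0,0],[5,2,0,0,0,0,0]]]' 100; python3 -c "
from h import *
s=bot.read_state();print(s['wrist_torque'],R.from_quat(s['eef_rot']).as_matrix()[:,2])"
```

```text
time: 17.85
ee_pos: [0.5622, -0.0195, 0.1087]
eef_rot: [1.0, -0.007, -0.003, -0.001]
ft_force: [-16.3, 0.5, 18.1]
gripper_width: 0.0124
time: 18.1
ee_pos: [0.5635, -0.0196, 0.1088]
eef_rot: [1.0, -0.007, -0.004, -0.001]
ft_force: [-19.9, 1.6, 21.7]
gripper_width: 0.0121
[8.61515843e-02 4.04104479e+00 2.43579185e-03] [-0.00798442  0.00112044 -0.9999675 ]
```

The push moment pitches the caddy about 0.5°. I counter with a small pitch command and go on in small steps.

```bash
python3 -m pendant '[[[5,1,0,0,0,-0.008,0],[5,2,0,0,0,-0.012,0],[5,2,0,0,0,-0.012,0]]]' 100; python3 -c "
from h import *
s=bot.read_state();print(s['wrist_torque'],R.from_quat(s['eef_rot']).as_matrix()[:,2])"
```

```text
time: 18.48
ee_pos: [0.5658, -0.0196, 0.1083]
eef_rot: [1.0, -0.007, 0.002, -0.0]
ft_force: [-16.2, -0.5, 14.1]
gripper_width: 0.0124
[-0.02071052  3.52416066  0.04476626] [ 4.43664009e-03  8.91211180e-04 -9.99989761e-01]
```

```bash
python3 -m pendant '[[[5,2,0,0,0,0,0],[5,2,0,0,0,0,0]]]' 100;python3 -m pendant '[[[5,2,0,0,0,-0.002,0],[5,2,0,0,0,-0.002,0]]]' 100; python3 -c "
from h import *
s=bot.read_state();print(s['wrist_torque'],R.from_quat(s['eef_rot']).as_matrix()[:,2])"
```

```text
time: 18.73
ee_pos: [0.5698, -0.0196, 0.1083]
eef_rot: [1.0, -0.007, 0.004, -0.0]
ft_force: [-7.1, 0.8, 6.1]
gripper_width: 0.0125
time: 18.98
ee_pos: [0.5739, -0.0195, 0.1085]
eef_rot: [1.0, -0.006, 0.007, -0.0]
ft_force: [-1.1, 0.2, 0.2]
gripper_width: 0.0122
[-0.08631692  0.90147301  0.04219607] [ 1.39649672e-02  6.47191033e-04 -9.99902276e-01]
```

It is past the throat and drawing in. I level the pitch and push until it stops.

```bash
python3 -m pendant '[[[5,1,0,0,0,0.006,0],[5,2,0,-0.3,0,0.012,0],[5,2,0,-0.3,0,0.012,0]]]' 100;python3 -m pendant '[[[5,1.5,0,0,0,0,0],[5,1.5,0,0,0,0,0]]]' 100;  python3 -c "
from h import *
s=bot.read_state();print(s['wrist_torque'],R.from_quat(s['eef_rot']).as_matrix()[:,2])"
```

```text
time: 19.35
ee_pos: [0.5756, -0.0194, 0.1083]
eef_rot: [1.0, -0.006, 0.0, -0.0]
ft_force: [-3.6, 0.1, 4.0]
gripper_width: 0.0121
time: 19.6
ee_pos: [0.5768, -0.0195, 0.1083]
eef_rot: [1.0, -0.006, 0.0, -0.0]
ft_force: [-5.1, -0.0, 4.5]
gripper_width: 0.0125
[-0.05817162  1.03898038 -0.00870592] [ 7.63570363e-04  7.35201513e-04 -9.99999438e-01]
```

```bash
python3 -m pendant '[[[5,1.5,0,0,0,0,0],[5,1.5,0,0,0,0,0]]]' 100;python3 -m pendant '[[[5,1.5,0,0,0,-0.002,0],[5,1.5,0,0,0,-0.002,0]]]' 100
```

```text
time: 19.85
ee_pos: [0.5777, -0.0195, 0.1083]
eef_rot: [1.0, -0.007, -0.0, -0.0]
ft_force: [-6.6, 0.1, 8.1]
gripper_width: 0.0119
time: 20.1
ee_pos: [0.5779, -0.0195, 0.1084]
eef_rot: [1.0, -0.007, -0.0, -0.0]
ft_force: [-11.5, -0.3, 12.9]
gripper_width: 0.0122
```

```bash
python3 -m pendant '[[[5,1.5,0,0,0,-0.002,0],[5,1.5,0,0,0,-0.002,0]]]' 100;python3 -m pendant '[[[5,-3,0,0.3,0,0.004,0],[5,-4.5,0,0.3,0,0.004,0],[5,-4.5,0,0.3,0,0.004,0]]]' 100;python3 -m pendant '[[[5,-1.5,0,0,0,0,0],[5,-1.5,0,0,0,0,0]]]' 100
```

```text
time: 20.35
ee_pos: [0.578, -0.0195, 0.1084]
eef_rot: [1.0, -0.007, -0.001, -0.001]
ft_force: [-17.4, -0.3, 18.9]
gripper_width: 0.0122
time: 20.72
ee_pos: [0.5776, -0.0195, 0.1083]
eef_rot: [1.0, -0.006, 0.001, -0.0]
ft_force: [0.8, -0.4, -2.6]
gripper_width: 0.0123
time: 20.98
ee_pos: [0.5758, -0.0194, 0.1084]
eef_rot: [1.0, -0.006, 0.001, -0.0]
ft_force: [0.2, 0.6, -2.5]
gripper_width: 0.0124
```

There is a hard stop at x = 0.578, with force rising to 17 N. I seat it there again and ease off before releasing.

```bash
python3 -m pendant '[[[5,2,0,0,0,0,0],[5,4,0,0,0,0,0],[5,5,0,0,0,0,0],[5,5,0,0,0,0,0]]]' 100;python3 -m pendant '[[[5,-1.5,0,0,0,0,0],[5,-2,0,0,0,0,0],[5,-2,0,0,0,0,0]]]' 20; python3 -c "
from h import *
s=bot.read_state();print(s['wrist_torque'],R.from_quat(s['eef_rot']).as_matrix()[:,2])"
```

```text
time: 21.48
ee_pos: [0.578, -0.0195, 0.1085]
eef_rot: [1.0, -0.007, -0.002, -0.0]
ft_force: [-11.5, -0.6, 8.4]
gripper_width: 0.0123
time: 21.85
ee_pos: [0.5779, -0.0195, 0.1084]
eef_rot: [1.0, -0.007, -0.0, -0.0]
ft_force: [-5.4, 0.9, 2.3]
gripper_width: 0.0122
[0.0024941  1.28506141 0.01869073] [-9.77248533e-05  8.00294902e-04 -9.99999675e-01]
```

Flat and seated, with little load. I open the jaws, then retreat straight up.

```bash
python3 -m pendant '[[[20,0,0,0,0,0,0],[40,0,0,0,0,0,0],[50,0,0,0,0,0,0],[50,0,0,0,0,0,0],[50,0,0,20,0,0,0],[50,0,0,50,0,0,0],[50,0,0,100,0,0,0],[50,-20,0,140,0,0,0],[50,-50,0,170,0,0,0],[50,-90,0,190,0,0,0],[50,-100,0,190,0,0,0],[50,-100,0,190,0,0,0]]]' 20
python3 - <<'E'
from h import *
s=bot.read_state();np.savez("pics/st6.npz",x=s["ee_pos"],q=s["eef_rot"])
p,d=bot.snapshot("wrist");cv2.imwrite("pics/w6.png",p[...,::-1])
p,d=bot.snapshot("scene");cv2.imwrite("pics/s6.png",cv2.resize(p[100:325,150:450],(800,600),interpolation=cv2.INTER_CUBIC)[...,::-1])
E
```

```text
time: 23.35
ee_pos: [0.4786, -0.0194, 0.2985]
eef_rot: [1.0, -0.006, 0.001, -0.0]
ft_force: [-0.2, 0.2, 0.0]
gripper_width: 0.0499
```

View pics/w6.png

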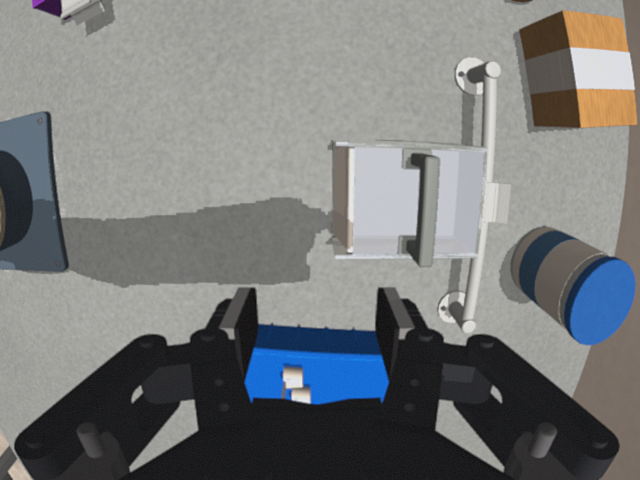

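View pics/s6.png

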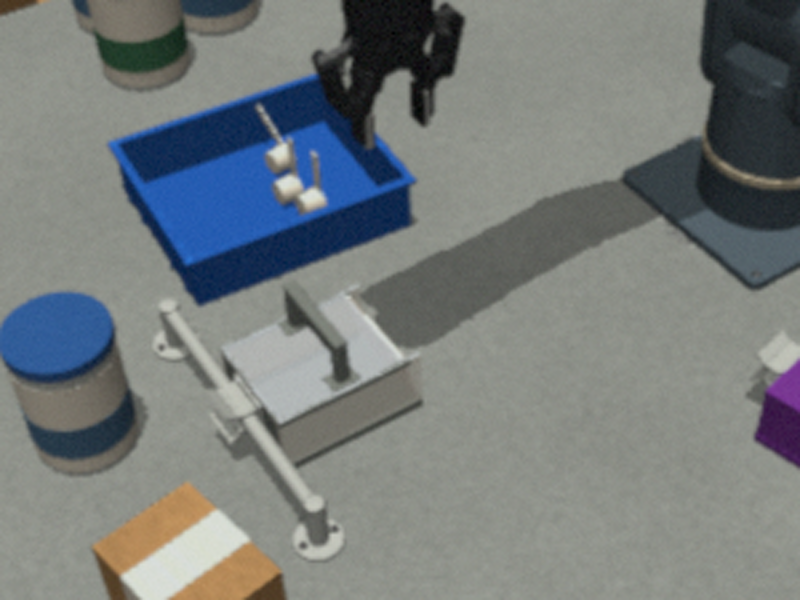

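The caddy is clipped on the rail (clip over the tube at (495,203) in the wrist view), the flap is shut, and three scoops are in the tote. I check the handle-to-tube distance, which should be 90 mm when home.

```bash
python3 - <<'E'
from h import *
z=np.load("pics/st6.npz");x,q=z["x"],z["q"]
im=cv2.imread("pics/w6.png");g=cv2.cvtColor(im,6).astype(int)
for v in [190,210,230]: print(v,g[v,405:450].tolist())
for v in [100,130,290]: print(v,g[v,460:505].tolist())
d=bot.snapshot("top")[1];P=cloud("top",d);m=(d>.2)&(P[...,2]>.112)&(P[...,2]<.14)&(abs(P[...,0]-.578)<.03)&(abs(P[...,1]+.02)<.07)
Q=P[m];print(len(Q),Q.mean(0) if len(Q) else 0, cv2.minAreaRect((Q[:,:2]*1000).astype(np.float32)) if len(Q)>5 else 0)
p=bot.snapshot("top")[0];cv2.imwrite("pics/t6.png",cv2.resize(p[50:330,80:590],(800,440))[...,::-1])
E
```

```text
190 [198, 201, 199, 199, 199, 199, 199, 199, 201, 199, 200, 202, 198, 164, 97, 53, 51, 51, 72, 105, 126, 143, 156, 159, 158, 155, 156, 153, 155, 151, 151, 146, 145, 173, 199, 200, 199, 199, 198, 199, 199, 200, 199, 198, 198]
210 [199, 200, 199, 200, 200, 199, 199, 200, 199, 199, 202, 195, 163, 88, 45, 49, 57, 76, 107, 128, 145, 156, 157, 155, 155, 155, 153, 153, 152, 153, 141, 145, 177, 197, 201, 198, 200, 199, 199, 198, 199, 200, 199, 199, 198]
230 [200, 198, 200, 199, 199, 199, 198, 200, 200, 203, 194, 132, 70, 50, 49, 60, 88, 118, 134, 150, 153, 154, 152, 152, 152, 153, 154, 151, 148, 140, 156, 188, 200, 199, 200, 199, 199, 198, 199, 198, 198, 198, 199, 198, 199]
100 [157, 155, 124, 110, 108, 109, 112, 111, 111, 110, 110, 106, 107, 104, 113, 140, 154, 157, 155, 158, 161, 161, 136, 94, 102, 130, 152, 169, 184, 199, 215, 221, 219, 214, 209, 198, 178, 169, 168, 166, 162, 161, 160, 160, 159]
130 [157, 141, 119, 113, 114, 114, 113, 113, 114, 112, 112, 112, 123, 154, 161, 160, 161, 162, 161, 161, 163, 145, 101, 102, 127, 150, 170, 183, 196, 214, 222, 221, 215, 211, 201, 181, 169, 168, 164, 162, 164, 161, 165, 166, 169]
290 [150, 154, 160, 166, 165, 146, 104, 103, 128, 155, 175, 187, 200, 207, 213, 214, 213, 203, 182, 168, 165, 166, 164, 161, 160, 163, 161, 162, 166, 167, 168, 170, 168, 170, 171, 172, 167, 169, 170, 171, 170, 154, 123, 115, 113]
210 [0.57427782 0.00803381 0.12592317] ((575.3146362304688, 6.133556365966797), (57.398616790771484, 14.948027610778809), 89.92989349365234)
```

View pics/t6.png

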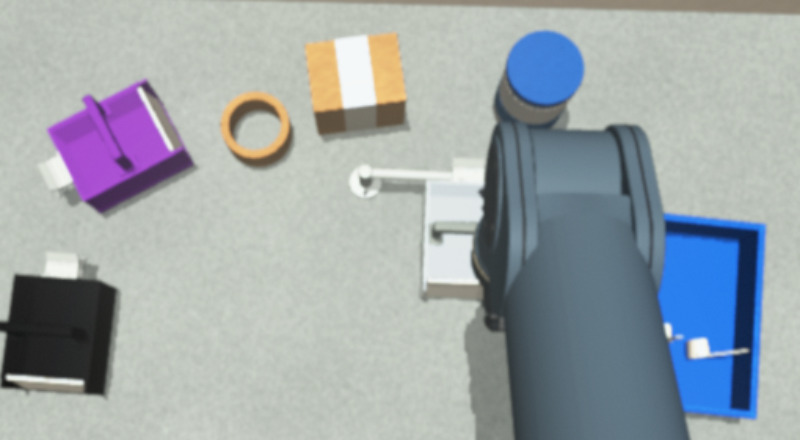

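```bash
python3 - <<'E'
from h import *
z=np.load("pics/st6.npz");x,q=z["x"],z["q"]
for u,v in [(424,210),(437,210)]: print("handle",watz(u,v,.128,x,q))
for u,v in [(489.6,100),(488.8,130),(472.5,290)]: print("rail",watz(u,v,.05,x,q))
E
```

```text
handle [ 0.56975819 -0.01185847  0.128     ]
handle [ 0.58170136 -0.01182542  0.128     ]
rail [0.66705575 0.09561648 0.05      ]
rail [0.66648519 0.06216703 0.05      ]
rail [ 0.66301303 -0.12518189  0.05      ]
```

```bash
python3 -c "
from workcell import bot
print(bot.job_done(), bot.read_state()['time'])"
```

```text
the job is handed in; nothing more can be done
the job is handed in; nothing more can be done
```

I did the whole job and handed it in at about 23.5 s of the 58 s allowed.

- **Scoops:** I tipped the grey caddy over the tote to about 38° at the steepest. The scoops first stood in the tote with their handles still leaning on the lip, and they came free when I lifted the caddy slowly. The last pictures show all three in the tote and the caddy empty.
- **Rail:** I stood the caddy on the bench and pushed it onto the rail in 1.5–2 mm steps. The push peaked at about 20 N. It passed the throat, drew in, and met a hard stop at x = 0.578, where the force rose to 17 N.
- **After release:** The camera put the handle 88–90 mm from the tube, against 90 mm when fully home. The caddy looks flat with its flap shut. The tin, carton and tape roll look undisturbed, though I compared them by eye only, and the arm is clear.

**Disagreements and doubts:**
- A light pull-back moved the caddy about 2 mm from the stop with almost no resistance, so there is some play in the clip. I pushed it back to the stop before letting go.
- Joints 5 and 6 came within about 0.004 rad of their range limits at the steepest tilt, so I eased back from there. I did not see either pass its limit.

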